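# Lever open a meter's battery cover

## Robot

A 6-joint arm with a two-finger parallel gripper is mounted at the origin on the work surface. World frame = base frame: x ahead of the robot, y to its left, z up, the work surface at z = 0. Lengths are in m, angles in rad, forces in N, time in s.
With the tool pointing down it reaches from about 0.25 to 0.775 m from the base axis. Payload 4 kg.
Tool frame: the origin (TCP) lies at the very end of the fingers, on their centre line; the grasp point (between the pads) lies hold_point_z behind it (hold_point_z is the distance from the TCP to the grasp point, in m); z points along the fingers, y is the direction in which the jaws open and shut (so a half turn about z gives the same grasp; the last joint's range is limited). The gripper opens to 94 mm and grips with 3 to 60 N. Pads are 16 mm wide; open, the fingers measure 119 mm over their backs; the gripper's body (75 mm by 177 mm) begins 78 mm behind the grasp point.
Start: joints at [1.147, 0.087, 1.371, -0, 1.684, -0.103], TCP at [0.173, 0.522, 0.206] pointing down, gripper open.
Joint ranges: [-3.1, 3.1], [-0.76, 2.03], [0.27, 2.55], [-1.08, 4.22], [0.17, 2.65], [-2.57, 2.57]. Speed limits (rad/s): [2.79, 2.79, 3.14, 3.14, 3.14, 3.14].

## Interface

Orientations are given as [roll, pitch, yaw] about the fixed x, y, z axes, in that order (R = Rz(yaw) Ry(pitch) Rx(roll)).
In Python, from bench import * gives the robot as it stands.
- The arm moves only by the tool step_arm, never from a script. Its argument "increments" is text: rows parted by semicolons, each of 6 numbers parted by spaces: the shift along the tool's x, y, z in cm, then the turn, a rotation vector about the tool's x, y, z in rad. A call has 1 to 5 rows; each row shifts and turns the commanded pose from where the row before left it, along the tool's axes as they then stand; what a row does not reach is not made up. A row lasts 1/10 s, in which the tool goes at most 50 mm and 8.59 degrees, less where a joint would pass 70% of its speed; a pose out of reach is approached as far as the arm can. A call is refused whole if a number of a shift passes 5 or a number of a turn 0.15, either way. A call with a gripper value outside its range is refused whole. "claw" is the gripper's target within -1 to 1 (shut at 1, half-way at 0, fully open at -1), set as the call begins (left out, the last holds). The fingers move at their own pace and stop on an object; the grip force is fixed at half the most. Time passes only in rows, so rows that do not move let the fingers close. It gives the time, the measured TCP pose, the force and the opening at its end, in the units of the state.
- get_obs(): the state, without advancing time (a new reading comes with each control period).
- snapshot(name): name is "side" or "top"; returns the picture (384x512x3 uint8, red, green, blue); there is no depth.
- calibration(name): a dict with "camera_matrix" (3x3 intrinsics, pixels), "eye" and "orientation" of the camera in the world. Camera axes: x right, y up, looking along -z (the intrinsics and any distortion apply to the point x, -y, -z); pixel columns grow to the right and rows downward; lengths in m; the calibration is good to about 2 mm. A picture is of the moment at which its call begins. calibration takes no time and is no camera call.
- close_job(): hands the job in, once; it reports no verdict.
The state is a dict: "time": time; "joint_positions": joint angles; "qvel": joint speeds; "joint_torque": joint torques, N m; "tool_pos": TCP position; "ee_rot": TCP orientation; "wrist_force": force on the tool from outside, world axes, zero at the start; "wrist_torque": the same for the moment, N m; "width": finger opening in m.
Only numpy, scipy, OpenCV 4.12 (cv2) and the standard library are available. Lean on these libraries where they do the work, as an engineer would, in place of code of your own. Each camera call takes 0.05 s, during which the arm holds its last target. There are 200 camera calls.

## Task

On the repair bench, pick up the flat-bladed pry tool and slip its blade into the notch under the free end of the battery cover of the wide meter that is clamped face down in the cradle. Lever the cover up with the blade until it stands at least 25 degrees open, and keep the gripper itself off the meter and its cradle. Then, with the cover left standing open, lay the pry tool down on the bench or mat, touching neither meter nor cradle, without dropping it.

Things in the scene. Friction and masses are not known exactly. Their poses are not given: they have to be found in the camera images.
- pry: Pry tool, loose, flat on the mat, nearer the robot than the meters, blade pointing away from the robot: black handle 90 x 18 x 24 mm (x, y, z) with a grey band at the butt, then a flat steel blade 14 wide, 2.5 thick, 70 long. Origin: centre of the handle's underside; x towards the blade, z up. Grip the handle mid-length, across its 18 mm. (The screwdriver and the wood-handled brush are not meant.)
- pry_tip (a point): The end of the pry tool's blade, mid-width and mid-thickness: 115 mm ahead (+x) of the tool's origin and 12 mm above its underside; it lies on the tool's centre line. The blue mat under everything is 3 mm thick: its top is 3 mm above the work surface.
- meter: Wide meter fixed face down in an aluminium cradle; grey case 170 x 84 mm. Origin: cradle underside's centre, on the mat; x from the cover's free end to its hinge, roughly away from the robot. Notch under the free end, open to -x: y -18 to 18, z 36 to 48 mm, from the case end x = -85 to the battery at x = -45. The narrower meter (150 x 60, no cradle, no notch) is not meant; they may swap sides.
- cover (a joint): Angle of the wide meter's black ribbed cover, rad: 0 shut, grows as its free end rises, to 1.6; starts at 0 to 0.03. In the meter's frame the shut cover spans x = -89 (free end) to 10 mm (hinge, at z = 50, along y), 80 mm wide, underside at z = 48, top 52. Stiff hinge: about 1 N at the free end moves it, and it stays where left.

How it is judged:
By the outcome, as a careful person would: the job done as asked, in the order asked, and still so for the second after the job is handed in, with the robot touching nothing.
It also fails if it takes over 51 s, if anything falls off the work surface, if the arm or the gripper's body presses on something with over 40 N, if the wrist force passes 120 N, or if a joint passes its speed limit or range.

## Working session

There is one attempt and no reset: what is moved stays moved. The work goes in short steps, Python scripts to look and compute and a tool call to move; the robot and the scene stay as the last step left them, time stands still between calls to the robot, and variables do not carry over. Pictures are saved under pics/ and viewed, about 8 in all and at most 12, crops included, and the job is handed in when it is done.

Besides the shell and the picture viewer there is one more tool, called after ">>>" as name(argument=value, ...) on one line, values as JSON. step_arm: Moves the arm, as the interface text tells. Its arguments: {"type":"object","properties":{"increments":{"type":"string"},"claw":{"type":"number"}},"required":["increments"]}

```bash
mkdir -p pics; ls
cat > h.py <<'E'
from bench import *
import numpy as np, cv2
from scipy.spatial.transform import Rotation as R
def save(name,f,crop=None,scale=1):
    im=snapshot(name); cv2.imwrite('pics/raw_'+f,im[:,:,::-1])
    o=im[:,:,::-1]
    if crop: r0,r1,c0,c1=crop; o=o[r0:r1,c0:c1]
    o=cv2.resize(o,None,fx=scale,fy=scale,interpolation=cv2.INTER_CUBIC); cv2.imwrite('pics/'+f,o); return im
E
python3 - <<'E'
from h import *
for n in('side','top'):
    c=calibration(n); print({k:(np.round(v,4).tolist() if not isinstance(v,str) else v) for k,v in c.items()})
    save(n,n+'0.png',None,1.5)
print(get_obs())
E
```

```text
pics
{'camera_matrix': [[459.9446, 0.0, 255.686], [0.0, 459.9446, 197.5983], [0.0, 0.0, 1.0]], 'eye': [0.0974, -0.5115, 0.6339], 'orientation': [0.8634, 0.0115, -0.7565]}
{'camera_matrix': [[357.7505, 0.0, 260.9006], [0.0, 357.7505, 195.2776], [0.0, 0.0, 1.0]], 'eye': [0.4344, -0.0059, 0.7213], 'orientation': [0.2096, 0.008, -1.6373]}
{'time': 0.1, 'joint_positions': array([ 1.14689573e+00,  8.78563075e-02,  1.37206833e+00, -2.29353670e-05,
        1.68357937e+00, -1.03122758e-01]), 'qvel': array([-0.00277152,  0.00039125, -0.00213814,  0.00039359,  0.00051513,
        0.00067357]), 'joint_torque': array([ 1.16696665e-03, -3.41256344e+01, -3.03299940e+01,  7.18087354e-02,
        3.05134663e-02, -1.11075067e-04]), 'tool_pos': array([0.17324368, 0.52149837, 0.20445241]), 'ee_rot': array([-3.13968911e+00, -1.74080975e-04,  2.82081209e+00]), 'wrist_force': array([-0.50322423, -0.57768912,  0.08360703]), 'wrist_torque': array([ 0.02619275,  0.00608868, -0.00953592]), 'width': 0.09417590257997469}
```

View pics/top0.png

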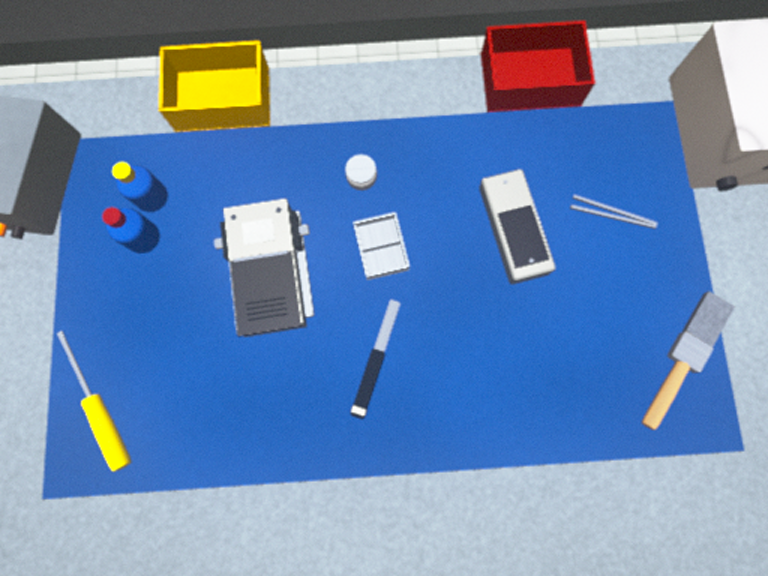

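View pics/side0.png

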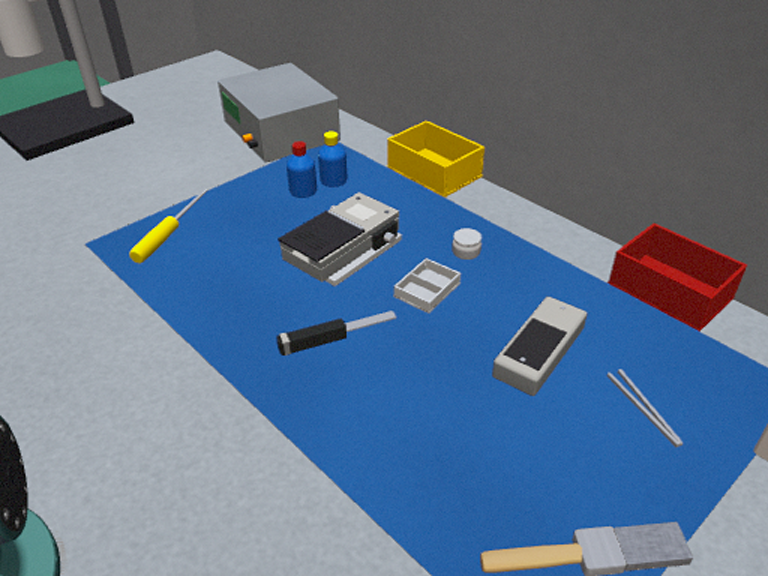

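Two pictures so far. Top view, in 1.5x pixels: the wide meter's cover runs from (237,334)–(304,327) at its free end up to about y=258, and the pry tool from its butt at (358,412) to its tip at (394,302). The narrow meter is on the right.

```bash
cat >> h.py <<'E'
def cam(n):
    c=calibration(n); return np.array(c['camera_matrix']),np.array(c['eye']),R.from_euler('xyz',c['orientation']).as_matrix()
def ray(n,uv,z):
    K,e,M=cam(n); uv=np.atleast_2d(uv).astype(float)
    d=np.linalg.inv(K)@np.c_[uv,np.ones(len(uv))].T; d=(M@(d*np.array([[1],[-1],[-1]]))).T
    return e+d*((z-e[2])/d[:,2])[:,None]
def proj(n,P):
    K,e,M=cam(n); p=(np.atleast_2d(P)-e)@M; q=(K@(p*[1,-1,-1]).T).T; return q[:,:2]/q[:,2:]
def mask_rect(im,lo,hi,box):
    hsv=cv2.cvtColor(im,cv2.COLOR_RGB2HSV); m=cv2.inRange(hsv,lo,hi); r0,r1,c0,c1=box
    k=np.zeros_like(m);k[r0:r1,c0:c1]=m[r0:r1,c0:c1]
    cs,_=cv2.findContours(k,cv2.RETR_EXTERNAL,cv2.CHAIN_APPROX_NONE); c=max(cs,key=cv2.contourArea); return c[:,0,:],k
E
python3 - <<'E'
from h import *
for n,bx,cb in(('top',(195,285,225,275),(160,230,145,212)),('side',(200,240,180,270),(130,195,175,275))):
    im=cv2.imread(f'pics/raw_{n}0.png')[:,:,::-1].copy()
    for nm,lo,hi,b,z in(('handle',(0,0,0),(180,255,70),bx,.027),('blade',(0,0,110),(180,70,255),bx,.015),('cover',(0,0,0),(180,90,75),cb,.055)):
        c,_=mask_rect(im,lo,hi,b)
        q=cv2.boxPoints(cv2.minAreaRect(c)); print(n,nm,len(c),q.round(1).tolist()); w=ray(n,q,z)
        print(np.round(w[:,:2],4).tolist(), 'sides',np.linalg.norm(w-np.roll(w,-1,0),axis=1).round(4))
E
```

```text
Traceback (most recent call last):
  File "h.py", line 20, in mask_rect
    cs,_=cv2.findContours(k,cv2.RETR_EXTERNAL,cv2.CHAIN_APPROX_NONE); c=max(cs,key=cv2.contourArea); return c[:,0,:],k
                                                                        ~~~^^^^^^^^^^^^^^^^^^^^^^^^
ValueError: max() iterable argument is empty
```

Run:
```python
from h import *
im=cv2.imread('pics/raw_top0.png')
for p in((250,246),(220,258),(190,178),(210,178),(210,270)): print(p,im[p], cv2.cvtColor(im,cv2.COLOR_BGR2HSV)[p])
im=cv2.imread('pics/raw_side0.png')
for p in((225,210),(214,248),(155,210),(240,210)): print(p,im[p], cv2.cvtColor(im,cv2.COLOR_BGR2HSV)[p])
```

```text
(250, 246) [82 61 48] [109 106  82]
(220, 258) [222 203 195] [111  31 222]
(190, 178) [110 100  98] [115  28 110]
(210, 178) [98 87 84] [114  36  98]
(210, 270) [201 110  47] [108 195 201]
(225, 210) [25 25 26] [ 0 10 26]
(214, 248) [191 181 177] [111  19 191]
(155, 210) [57 57 58] [ 0  4 58]
(240, 210) [165  97  38] [106 196 165]
```

Run:
```python
from h import *
for n,bx,cb in(('top',(195,285,225,275),(160,230,145,212)),('side',(200,240,180,270),(130,195,175,275))):
    im=cv2.imread(f'pics/raw_{n}0.png')[:,:,::-1].copy()
    V=130 if n=='top' else 85
    for nm,lo,hi,b,z in(('handle',(0,0,0),(180,150,V),bx,.027),('blade',(0,0,140),(180,100,255),bx,.016),('cover',(0,0,0),(180,110,V),cb,.055)):
        c,_=mask_rect(im,lo,hi,b)
        q=cv2.boxPoints(cv2.minAreaRect(c)); print(n,nm,len(c),q.round(1).tolist()); w=ray(n,q,z)
        print(np.round(w[:,:2],4).tolist(), 'sides',np.linalg.norm(w-np.roll(w,-1,0),axis=1).round(4))
```

```text
top handle 88 [[235.5, 269.5], [248.0, 232.0], [256.3999938964844, 234.8000030517578], [243.89999389648438, 272.29998779296875]]
[[0.4415, 0.0476], [0.5112, 0.0197], [0.5046, 0.0038], [0.4353, 0.032]] sides [0.075  0.0172 0.0749 0.0169]
top blade 76 [[248.6999969482422, 231.89999389648438], [259.6000061035156, 199.1999969482422], [266.5, 201.5], [255.60000610351562, 234.1999969482422]]
[[0.5125, 0.0187], [0.5767, -0.007], [0.571, -0.0206], [0.507, 0.0054]] sides [0.0692 0.0146 0.0691 0.0144]
top cover 303 [[152.1999969482422, 164.8000030517578], [201.60000610351562, 159.3000030517578], [208.1999969482422, 218.39999389648438], [158.8000030517578, 223.89999389648438]]
[[0.6512, 0.1969], [0.6557, 0.1006], [0.5386, 0.092], [0.5345, 0.1849]] sides [0.0964 0.1174 0.0931 0.1173]
side handle 96 [[189.8000030517578, 221.8000030517578], [228.60000610351562, 211.6999969482422], [232.0, 224.6999969482422], [193.1999969482422, 234.8000030517578]]
[[0.4398, 0.0454], [0.5122, 0.0155], [0.4929, -0.0167], [0.4232, 0.013]] sides [0.0783 0.0375 0.0758 0.0364]
side blade 75 [[229.6999969482422, 215.10000610351562], [262.0, 206.3000030517578], [263.5, 211.89999389648438], [231.1999969482422, 220.8000030517578]]
[[0.5147, 0.0161], [0.5789, -0.0095], [0.5693, -0.0239], [0.5062, 0.0016]] sides [0.0692 0.0173 0.0681 0.0168]
side cover 357 [[184.89999389648438, 158.39999389648438], [251.3000030517578, 120.69999694824219], [270.5, 154.5], [204.10000610351562, 192.1999969482422]]
[[0.5371, 0.1865], [0.7455, 0.2], [0.6795, 0.0679], [0.4958, 0.0681]] sides [0.2088 0.1477 0.1837 0.1254]
```

Run:
```python
from h import *
a=cv2.imread('pics/raw_top0.png')[130:230,140:215]; b=cv2.imread('pics/raw_side0.png')[125:195,180:275]
a=cv2.resize(a,None,fx=5,fy=5,interpolation=0)[:, :375]; b=cv2.resize(b,None,fx=4,fy=4,interpolation=0)
o=np.zeros((500,775,3),np.uint8);o[:,:375]=a;o[:b.shape[0],385:385+b.shape[1]]=b
cv2.imwrite('pics/z.png',o)
```

```text
(no output)
```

View pics/z.png

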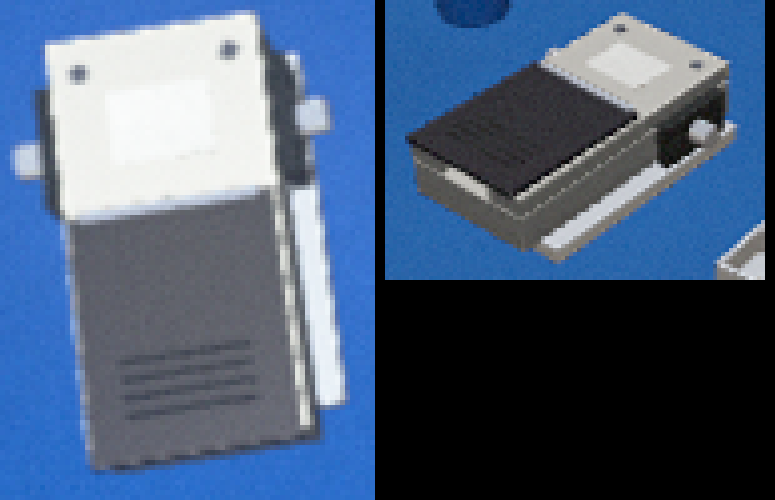

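Run:
```python
from h import *
t=np.array([[93,467],[302,439],[283,187],[68,222]])/5+[140,130]-.5
s=(np.array([[407,142],[515,194],[637,114],[540,62]])-[385,0])/4+[180,125]-.5
for n,q in(('top',t),('side',s)):
    w=ray(n,q,.055)[:,:2]; print(n,w.round(4).tolist(),np.linalg.norm(w-np.roll(w,-1,0),axis=1).round(4))
    f=(w[0]+w[1])/2; h=(w[2]+w[3])/2; d=h-f; e=w[0]-w[1]
    print('free',f,'yaw',np.arctan2(d[1],d[0]),'yaw2',np.arctan2(-e[0],e[1]))
```

```text
top [[0.5365, 0.1862], [0.5418, 0.1074], [0.641, 0.1117], [0.6326, 0.1952]] [0.0789 0.0993 0.0839 0.0966]
free [0.53913731 0.14679132] yaw 0.06823983916591138 yaw2 0.06719846280369893
side [[0.5336, 0.1816], [0.5462, 0.1054], [0.6396, 0.1147], [0.6345, 0.1913]] [0.0772 0.0939 0.0768 0.1014]
free [0.53991116 0.14350174] yaw 0.09699029234827414 yaw2 0.16359274886615627
```

Three pictures so far. The close-ups show the shut cover's corners. Its size checks out at 79–84 x 97–99 mm (given: 80 x 99), and the tool's blade at 69 x 14.5 mm (given: 70 x 14). I'll start moving now.

```bash
cat >> h.py <<'E'
def go(pos,yaw,tilt=0,n=None,start=None):
    """tool down, tool x opposite the blade; tilt>0 raises blade tip. prints per-row increments"""
    o=get_obs(); p0,R0=(np.array(o['tool_pos']),R.from_euler('xyz',o['ee_rot'])) if start is None else start
    R1=target(yaw,tilt); d=R0.inv().apply(np.array(pos)-p0)*100; r=(R0.inv()*R1).as_rotvec()
    k=n or int(np.ceil(max(np.abs(d).max()/5,np.abs(r).max()/.15)))
    print('rows',k,'total cm',d.round(3),'rot',r.round(4),'| each',(d/k).round(3),(r/k).round(4)); return np.array(pos),R1
def target(yaw,tilt=0):
    B=R.from_euler('z',yaw)*R.from_euler('y',-tilt)   # blade frame: x ahead, z up
    return B*R.from_matrix([[-1,0,0],[0,1,0],[0,0,-1]])
E
python3 - <<'E'
from h import *
import bench
print(getattr(bench,'hold_point_z',None),[x for x in dir(bench) if x[0]!='_'])
print(target(-.384).as_euler('xyz'))
go([.467,.028,.08],-.384)
E
```

```text
0.0188 ['IKError', 'calibration', 'close_job', 'get_obs', 'hold_point_z', 'snapshot']
[-3.14159265  0.          2.75759265]
rows 9 total cm [-43.44  -37.546  12.509] rot [-0.0019 -0.0001  0.0632] | each [-4.827 -4.172  1.39 ] [-0.0002 -0.      0.007 ]
```

>>> step_arm(increments="-3.62 -3.13 0.5 0 0 0.006; -3.62 -3.13 0.5 0 0 0.006; -3.62 -3.13 0.5 0 0 0.006; -3.62 -3.13 0.5 0 0 0.006; -3.62 -3.13 0.5 0 0 0.006", claw=-0.4)

```text
time: 0.6
tool_pos: [0.2937, 0.3131, 0.1798]
ee_rot: [-3.141, -0.0, 2.791]
wrist_force: [0.9, 0.4, 0.3]
width: 0.0658
```

>>> step_arm(increments="-3.62 -3.13 0.5 0 0 0.006; -3.62 -3.13 0.5 0 0 0.006; -3.62 -3.13 0.5 0 0 0.006; -3.62 -3.13 0.5 0 0 0.006; -3.62 -3.13 0.5 0 0 0.006")

```text
time: 1.1
tool_pos: [0.4073, 0.1025, 0.155]
ee_rot: [3.141, -0.0, 2.76]
wrist_force: [1.2, -0.1, -0.1]
width: 0.0659
```

>>> step_arm(increments="-3.62 -3.13 1 0 0 0; -3.62 -3.13 1 0 0 0; 0 0 0 0 0 0; 0 0 0 0 0 0")

```text
time: 1.5
tool_pos: [0.4505, 0.0188, 0.1346]
ee_rot: [-3.142, -0.003, 2.758]
wrist_force: [0.2, 0.4, 0.9]
width: 0.0662
```

Run:
```python
from h import *
go([.467,.028,.08],-.384)
o=get_obs(); print(o['width'],o['joint_positions'])
save('top','t1.png',(140,300,200,320),4)
```

```text
rows 2 total cm [-1.199  1.474  5.456] rot [-0.     -0.0026  0.0005] | each [-0.599  0.737  2.728] [-0.     -0.0013  0.0002]
0.0661500677451472 [-8.48232120e-02 -1.08997832e-01  1.70590371e+00  7.61317706e-04
  1.54716531e+00 -1.27210912e+00]
```

View pics/t1.png

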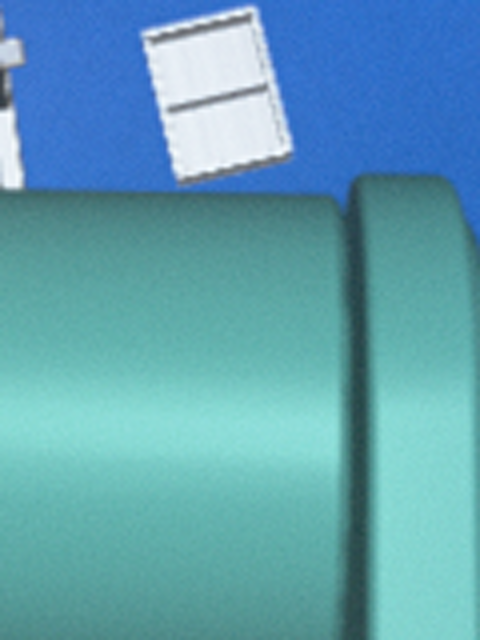

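The arm blocks the top view (4 pictures viewed), so I'll use the side camera close in.

>>> step_arm(increments="-0.6 0.74 2 0 0 0; -0.6 0.74 2 0 0 0; 0 0 0 0 0 0; 0 0 0 0 0 0")

```text
time: 1.95
tool_pos: [0.467, 0.03, 0.0958]
ee_rot: [-3.142, -0.001, 2.764]
wrist_force: [-0.5, 0.1, 0.1]
width: 0.0657
```

Run:
```python
from h import *
go([.467,.028,.006],-.384)
save('side','s1.png',(150,250,160,300),5)
```

```text
rows 2 total cm [-0.076 -0.185  8.984] rot [-0.     -0.0005  0.0059] | each [-0.038 -0.093  4.492] [-0.     -0.0003  0.003 ]
```

View pics/s1.png

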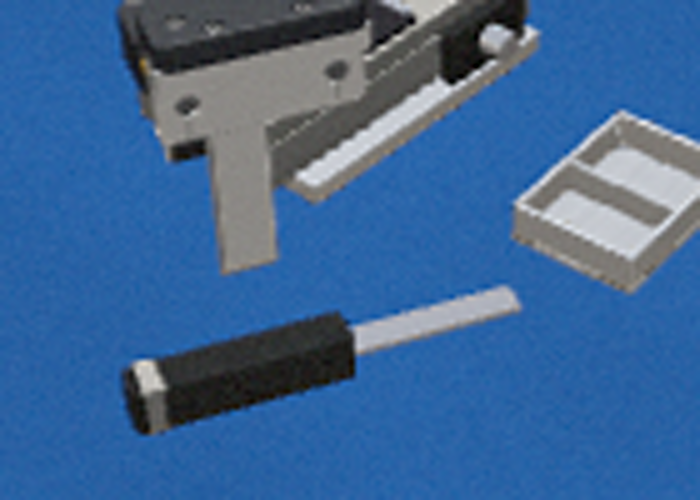

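The near finger hangs above and beside the handle at mid-length, as planned (5 pictures viewed). Descending.

>>> step_arm(increments="0 -0.1 3 0 0 0; -0.08 -0.08 3 0 0 -0.005; 0 0 2 0 0 0; 0 0 0.9 0 0 0; 0 0 0 0 0 0")

```text
time: 2.5
tool_pos: [0.4672, 0.0269, 0.0064]
ee_rot: [-3.141, -0.001, 2.766]
wrist_force: [-0.7, 0.6, 1.2]
width: 0.0661
```

Run:
```python
from h import *
go([.467,.028,.006],-.384)
save('side','s2.png',(180,250,160,300),5)
```

```text
rows 1 total cm [0.064 0.095 0.041] rot [-0.0002 -0.0009  0.0086] | each [0.064 0.095 0.041] [-0.0002 -0.0009  0.0086]
```

View pics/s2.png

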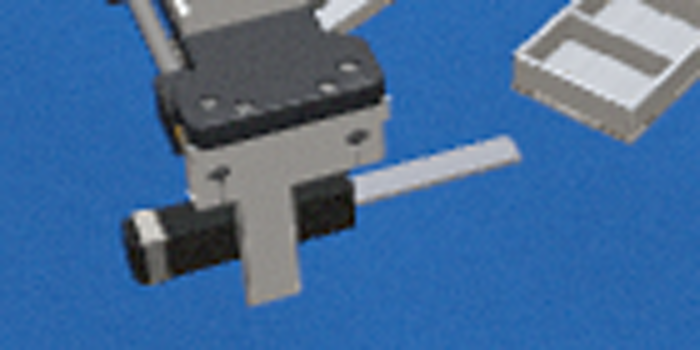

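The fingers straddle the handle at mid-length with the tips near the mat (6 viewed). Closing.

>>> step_arm(increments="0 0.08 0 0 0 0.006; 0 0 0 0 0 0; 0 0 0 0 0 0; 0 0 0 0 0 0; 0 0 0 0 0 0", claw=1)

```text
time: 3.05
tool_pos: [0.4682, 0.0274, 0.0067]
ee_rot: [3.141, 0.0, 2.76]
wrist_force: [0.9, 0.7, 0.1]
width: 0.029
```

>>> step_arm(increments="0 0 0 0 0 0; 0 0 -1 0 0 0; 0 0 -1 0 0 0; 0 0 -2 0 0 0; 0 0 0 0 0 0")

```text
time: 3.55
tool_pos: [0.4707, 0.0273, 0.05]
ee_rot: [3.139, 0.007, 2.76]
wrist_force: [-0.2, 0.4, 0.3]
width: 0.0175
```

```bash
cat >> h.py <<'E'
def plane_pts(n,uv,p0,yaw):
    "rays onto the vertical plane through p0 along yaw -> (along, z)"
    e=cam(n)[1]; far=ray(n,uv,0.0); d=far-e; nn=np.array([-np.sin(yaw),np.cos(yaw),0])
    t=((p0-e)@nn)/(d@nn); P=e+d*t[:,None]; return np.c_[(P-p0)@[np.cos(yaw),np.sin(yaw),0],P[:,2]]
E
python3 - <<'E'
from h import *
o=get_obs(); p=np.array(o['tool_pos']); yaw=o['ee_rot'][2]-np.pi
x=np.array([np.cos(yaw),np.sin(yaw),0])
print(p,yaw,proj('side',[p+.115*x+[0,0,.009],p+.045*x+[0,0,.009]]))
save('side','s3.png',(160,240,160,300),5)
E
```

```text
[0.4706596  0.02726268 0.05000281] -0.3818136433175634 [[263.49706862 191.65453388]
 [229.58323488 200.53403125]]
```

View pics/s3.png

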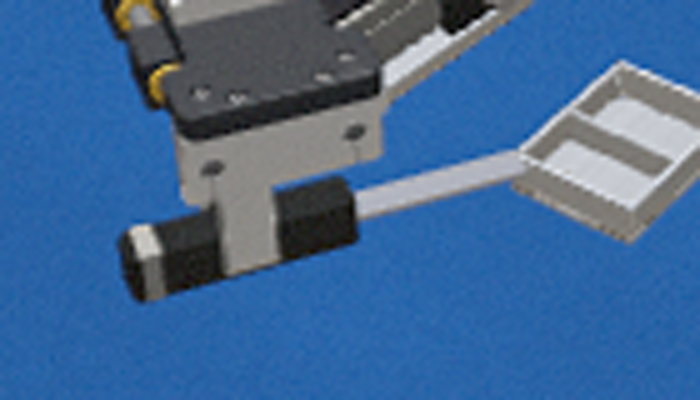

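Blade tip seen at about (263.9,191.5) and base at (231,200), against predictions of (263.5,191.7) and (229.6,200.5). The tool sits in the grip as intended to within about 2 mm (7 viewed).

>>> step_arm(increments="0 0 -2 0 0 0; 0 0 -2 0 0 0; 0 0 -1 0 0 0; 0 0 0 0 0 0")

```text
time: 4.0
tool_pos: [0.469, 0.0274, 0.0976]
ee_rot: [3.141, 0.003, 2.76]
wrist_force: [0.1, 0.5, -0.8]
width: 0.0178
```

Run:
```python
from h import *
go([.4027,.135,.1],.075,n=6)
```

```text
rows 6 total cm [10.158  7.52  -0.26 ] rot [ 4.000e-04  2.800e-03 -4.568e-01] | each [ 1.693  1.253 -0.043] [ 0.0001  0.0005 -0.0761]
```

>>> step_arm(increments="2.03 1.5 0 0 0 0; 2.03 1.5 0 0 0 0; 2.03 1.5 0 0 0 0; 2.03 1.5 0 0 0 0; 2.03 1.5 0 0 0 0")

```text
time: 4.5
tool_pos: [0.4003, 0.1354, 0.0949]
ee_rot: [-3.14, -0.002, 2.759]
wrist_force: [0.0, 0.1, -0.2]
width: 0.018
```

>>> step_arm(increments="0 0 0 0 0 -0.115; 0 0 0 0 0 -0.115; 0 0 0 0 0 -0.115; 0 0 0 0 0 -0.112; 0 0 0 0 0 0")

```text
time: 5.0
tool_pos: [0.4009, 0.1347, 0.095]
ee_rot: [-3.141, -0.002, -3.067]
wrist_force: [0.4, -0.5, -0.3]
width: 0.018
```

Run:
```python
from h import *
go([.4027,.135,.036],.075)
```

```text
rows 2 total cm [-0.2    0.017  5.897] rot [-0.0002 -0.0025  0.0001] | each [-0.1    0.009  2.949] [-0.0001 -0.0012  0.    ]
```

>>> step_arm(increments="0 0 2 0 0 0; 0 0 2 0 0 0; 0 0 1.9 0 0 0; 0 0 0 0 0 0; 0 0 0 0 0 0")

```text
time: 5.5
tool_pos: [0.4013, 0.1347, 0.037]
ee_rot: [-3.142, -0.002, -3.068]
wrist_force: [0.4, -0.7, -0.7]
width: 0.0178
```

Run:
```python
from h import *
o=get_obs(); p=np.array(o['tool_pos']); yaw=.075
x=np.array([np.cos(yaw),np.sin(yaw),0])
print(p,yaw,'tip,base pred',proj('side',[p+.115*x+[0,0,.009],p+.045*x+[0,0,.009]])-[140,120])
m=np.array([.628,.152,.003]); y=np.array([-x[1],x[0],0]); 
print('notch bottom/top corners pred', (proj('side',[m-.085*x+s*.018*y+[0,0,h] for s in(-1,1) for h in(.036,.048)])-[140,120]).round(1))
save('side','s4.png',(120,220,140,260),6)
```

```text
[0.4012657  0.13472706 0.0370164 ] 0.075 tip,base pred [[49.63429239 54.63587926]
 [23.3866967  70.59602523]]
notch bottom/top corners pred [[65.3 54.7]
 [64.8 50.2]
 [53.9 48. ]
 [53.4 43.5]]
```

View pics/s4.png

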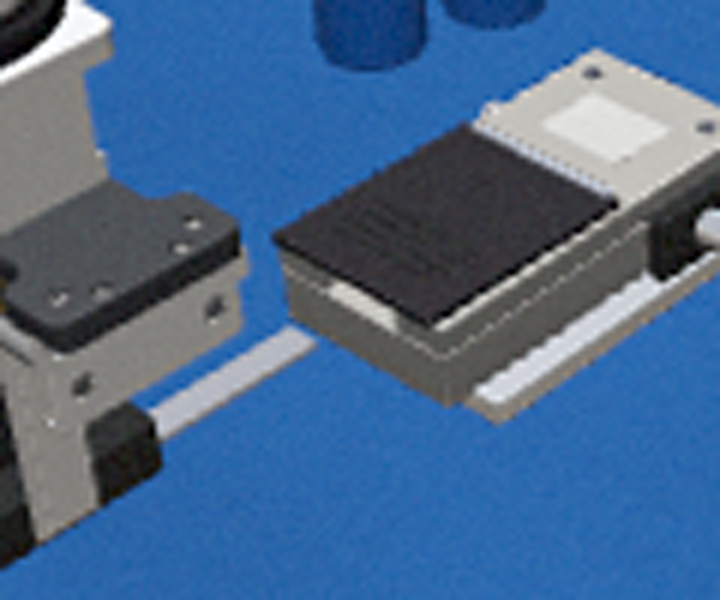

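The bright notch patch spans crop pixels (328,283)–(395,328), and its bottom edge matches my prediction within 1 px. The blade tip sits level with it and about 20 mm short (8 viewed). Next I'll measure the blade line more exactly.

Run:
```python
from h import *
im=cv2.imread('pics/raw_s4.png')[:,:,::-1].copy()
c,k=mask_rect(im,(0,0,125),(180,90,255),(172,196,166,196))
q=cv2.boxPoints(cv2.minAreaRect(c)); print(q.round(1).tolist())
p=np.array([.4013,.1347,.037]); yaw=.0736; x=np.array([np.cos(yaw),np.sin(yaw),0]);y=np.array([-x[1],x[0],0])
print(proj('side',[p+a*x+s*.007*y+[0,0,.009] for a in(.045,.115) for s in(-1,1)]).round(1).tolist())
mid=np.array([(q[i]+q[(i+1)%4])/2 for i in range(4)]); print(mid.round(1).tolist(), plane_pts('side',mid,p,yaw).round(4).tolist())
```

```text
[[163.89999389648438, 188.5], [189.60000610351562, 173.0], [192.39999389648438, 177.6999969482422], [166.6999969482422, 193.1999969482422]]
[[165.6, 192.1], [161.2, 189.1], [191.9, 176.0], [187.5, 173.3]]
[[176.8000030517578, 180.6999969482422], [191.0, 175.39999389648438], [179.60000610351562, 185.5], [165.3000030517578, 190.8000030517578]] [[0.0804, 0.0503], [0.1182, 0.0423], [0.0856, 0.0348], [0.0492, 0.0428]]
```

>>> step_arm(increments="-0.7 0.05 -0.1 0 0 0; -0.7 0 0 0 0 0; -0.7 0 0 0 0 0; -0.7 0 0 0 0 0; 0 0 0 0 0 0")

```text
time: 6.05
tool_pos: [0.4309, 0.1375, 0.0387]
ee_rot: [3.141, 0.001, -3.067]
wrist_force: [-1.1, 0.3, -0.7]
width: 0.0181
```

>>> step_arm(increments="-0.6 0 0 0 0 0; -0.6 0 0 0 0 0; -0.6 0 0 0 0 0; -0.6 0 0 0 0 0; 0 0 0 0 0 0")

```text
time: 6.55
tool_pos: [0.4544, 0.1393, 0.0386]
ee_rot: [3.141, 0.001, -3.067]
wrist_force: [-0.8, -0.2, -0.6]
width: 0.0178
```

Run:
```python
from h import *
save('side','s5.png',(110,220,150,270),6)
```

```text
(no output)
```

View pics/s5.png

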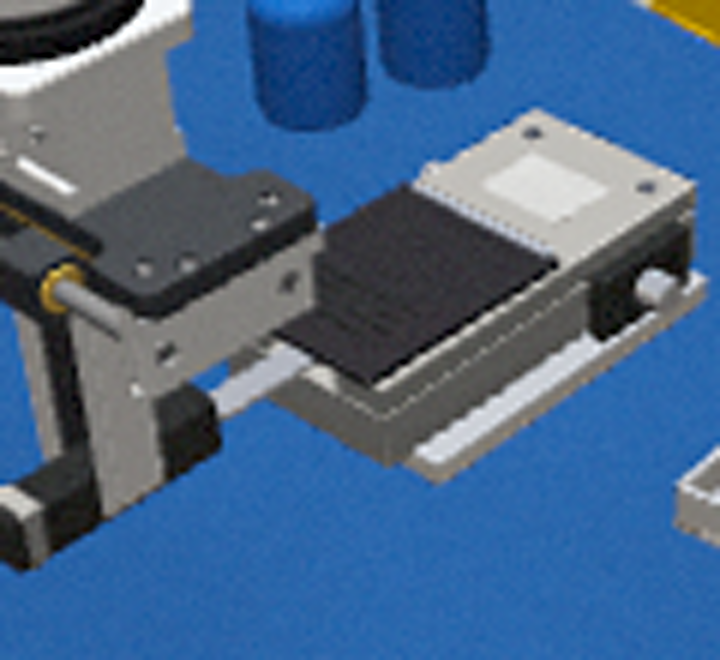

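The blade is inside the notch under the cover's free end, with near-zero wrist force (9 viewed). Next I'll swing the tool about the hinge line, with the handle rising along with the cover.

Run:
```python
from h import *
o=get_obs(); p=np.array(o['tool_pos']); R0=R.from_euler('xyz',o['ee_rot'])
yaw=.075; x=np.array([np.cos(yaw),np.sin(yaw),0]); m=np.array([.628,.152,.003])
h=m+.01*x+[0,0,.05]; e=m-.089*x+[0,0,.048]
for nm,c,a in(('hinge',h,.05),('edge',e,.03)):
    c=R0.inv().apply(c-p); Q=R.from_rotvec([0,a,0]); print(nm,c.round(4),'shift cm',(100*(c-Q.apply(c))).round(3))
```

```text
hinge [-0.1846 -0.0004 -0.0146] shift cm [ 0.05   0.    -0.924]
edge [-0.0856 -0.0004 -0.0126] shift cm [ 0.034  0.    -0.257]
```

>>> step_arm(increments="0 0 -0.3 0 0 0; 0.03 0 -0.26 0 0.03 0; 0.03 0 -0.26 0 0.03 0; 0.05 0 -0.92 0 0.05 0; 0 0 0 0 0 0")

```text
time: 7.1
tool_pos: [0.4545, 0.1394, 0.0569]
ee_rot: [3.141, -0.108, -3.067]
wrist_force: [1.0, 0.2, -0.2]
width: 0.0177
```

>>> step_arm(increments="0.05 0 -0.92 0 0.05 0; 0.05 0 -0.92 0 0.05 0; 0.05 0 -0.92 0 0.05 0; 0.05 0 -0.92 0 0.05 0; 0 0 0 0 0 0")

```text
time: 7.6
tool_pos: [0.459, 0.1396, 0.0924]
ee_rot: [3.141, -0.308, -3.067]
wrist_force: [1.1, -0.1, -1.1]
width: 0.0178
```

Run:
```python
from h import *
save('side','s6.png',(90,220,150,280),5)
```

```text
(no output)
```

View pics/s6.png

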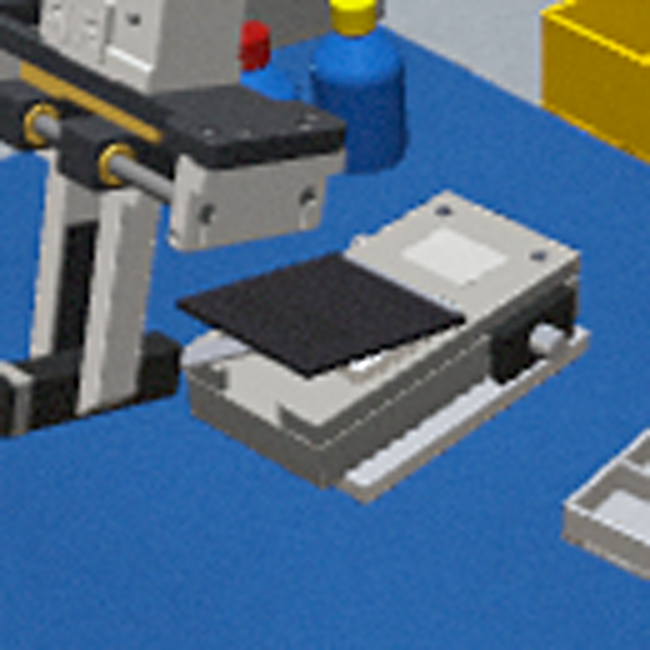

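The cover is lifting, at about 15° by eye, and the blade is still under it (10 viewed). Continuing the swing.

>>> step_arm(increments="0.05 0 -0.92 0 0.05 0; 0.05 0 -0.92 0 0.05 0; 0.05 0 -0.92 0 0.05 0; 0.05 0 -0.92 0 0.05 0; 0.05 0 -0.92 0 0.05 0")

```text
time: 8.15
tool_pos: [0.473, 0.1409, 0.1354]
ee_rot: [3.142, -0.562, -3.066]
wrist_force: [-0.6, -1.1, -0.4]
width: 0.0178
```

>>> step_arm(increments="0.05 0 -0.92 0 0.05 0; 0.05 0 -0.92 0 0.05 0; 0.05 0 -0.92 0 0.05 0; 0.05 0 -0.92 0 0.05 0; 0 0 0 0 0 0")

```text
time: 8.65
tool_pos: [0.4943, 0.1423, 0.1645]
ee_rot: [-3.141, -0.76, -3.067]
wrist_force: [-0.6, -0.0, -1.5]
width: 0.0178
```

Run:
```python
from h import *
print(get_obs()['joint_positions'].round(2))
save('side','s7.png',(70,220,140,280),5)
yaw=.075; x=np.array([np.cos(yaw),np.sin(yaw),0]);y=np.array([-x[1],x[0],0]); m=np.array([.628,.152,.003])
for a in(25,30,35,40,45):
    a_=np.radians(a); print(a,((proj('side',[m+x*(.01-.099*np.cos(a_)+s2*0)+s*.04*y+[0,0,.05+.099*np.sin(a_)] for s2 in[0] for s in(-1,1)])+.5-[140,70])*5).round(0).tolist())
```

```text
[ 0.14  0.6   0.99  0.06  2.32 -1.48]
25 [[364.0, 433.0], [234.0, 360.0]]
30 [[370.0, 413.0], [239.0, 341.0]]
35 [[377.0, 393.0], [245.0, 321.0]]
40 [[386.0, 373.0], [253.0, 302.0]]
45 [[395.0, 354.0], [262.0, 284.0]]
```

View pics/s7.png

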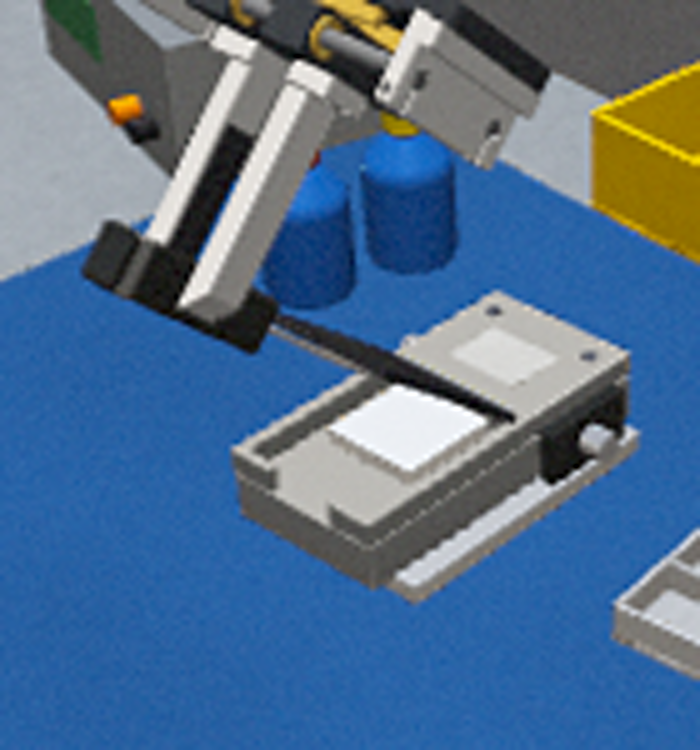

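The cover stands at about 38–40°: its near free corner is at about (393,378), where I predicted (386,373) for 40°. The blade is flush beneath it (11 viewed). I'll ease the blade off and withdraw it along its own axis.

>>> step_arm(increments="0 0 0.2 0 0 0; 0.3 0 0.1 0 0 0; 0.8 0 0 0 0 0; 1 0 0 0 0 0; 1 0 0 0 0 0")

```text
time: 9.2
tool_pos: [0.4687, 0.1404, 0.1866]
ee_rot: [3.141, -0.759, -3.066]
wrist_force: [-0.5, -0.0, -0.5]
width: 0.0176
```

>>> step_arm(increments="1 0 0 0 0 0; 1.5 0 0 0 0 0; 2 0 0 0 0 0; 2 0 0 0 0 0; 0 0 0 0 0 0")

```text
time: 9.7
tool_pos: [0.4217, 0.137, 0.2332]
ee_rot: [3.141, -0.755, -3.065]
wrist_force: [0.4, -0.4, -0.8]
width: 0.0177
```

Run:
```python
from h import *
print(get_obs()['joint_positions'].round(2))
im=save('side','s8.png',(70,220,140,280),5)
# cover mask contour extremes
c,k=mask_rect(im,(0,0,0),(180,120,75),(130,158,188,246)); P=(c+.5-[140,70])*5
print(P[P[:,0].argmin()],P[P[:,1].argmin()],P[P[:,0].argmax()],P[P[:,1].argmax()])
p=np.array(get_obs()['tool_pos']); r=R.from_euler('xyz',get_obs()['ee_rot']).as_matrix()
print('tip',p-.118*r[:,0]-.009*r[:,2])
g=np.array([.37,.09]); go([.37,.1,p[2]],0.,n=6); go([.37,.1,.10],0.,n=6)
```

```text
[ 0.15  0.4   1.13  0.07  2.37 -1.47]
[257.5 307.5] [257.5 307.5] [512.5 422.5] [512.5 422.5]
tip [0.51409391 0.14393647 0.15732988]
rows 6 total cm [ 4.    -3.292  3.77 ] rot [-0.0282 -0.7557  0.072 ] | each [ 0.667 -0.549  0.628] [-0.0047 -0.1259  0.012 ]
rows 6 total cm [-5.038 -3.297 13.355] rot [-0.0282 -0.7557  0.072 ] | each [-0.84  -0.549  2.226] [-0.0047 -0.1259  0.012 ]
```

The cover's far free corner is at (257,307), against (253,302) predicted for 40°, so it stayed open and the blade is clear. I'll level the tool and carry it back to its original free spot.

>>> step_arm(increments="0.6 -0.5 0 0 -0.126 0; 0.6 -0.5 0 0 -0.126 0; 0.6 -0.5 0 0 -0.126 0; 0.6 -0.5 0 0 -0.126 0; 0.6 -0.5 0 0 -0.126 0")

```text
time: 10.25
tool_pos: [0.3992, 0.1098, 0.2447]
ee_rot: [-3.142, -0.125, -3.067]
wrist_force: [0.2, 0.0, -0.9]
width: 0.0181
```

>>> step_arm(increments="0 -1.5 0 0 -0.126 0; 0 -2.5 0 0 0 0.06; 0 -2.5 0 0 0 0.06; 0 0 0 0 0 0")

```text
time: 10.65
tool_pos: [0.4017, 0.0432, 0.2441]
ee_rot: [-3.14, -0.004, 3.093]
wrist_force: [-0.7, 1.2, -0.2]
width: 0.0178
```

Run:
```python
from h import *
print(get_obs()['tool_pos'])
go([.455,.03,.12],-.384)
```

```text
[0.40170855 0.04324228 0.24412855]
rows 3 total cm [-5.443 -1.045 12.39 ] rot [-0.0022 -0.0042  0.3352] | each [-1.814 -0.348  4.13 ] [-0.0007 -0.0014  0.1117]
```

>>> step_arm(increments="0 0 0 0 0 0.112; 0 0 0 0 0 0.112; 0 0 0 0 0 0.111; 0 0 0 0 0 0; 0 0 0 0 0 0")

```text
time: 11.15
tool_pos: [0.4021, 0.0456, 0.2441]
ee_rot: [-3.14, -0.005, 2.765]
wrist_force: [0.6, 0.0, -2.0]
width: 0.0178
```

Run:
```python
from h import *
go([.455,.03,.08],-.384,n=4)
```

```text
rows 4 total cm [-5.572  0.524 16.379] rot [-0.0018 -0.0048  0.0074] | each [-1.393  0.131  4.095] [-0.0004 -0.0012  0.0018]
```

>>> step_arm(increments="-1.4 0.13 4 0 0 0; -1.4 0.13 4 0 0 0; -1.4 0.13 4 0 0 0; -1.4 0.13 4 0 0 0; 0 0 0 0 0 0")

```text
time: 11.65
tool_pos: [0.4515, 0.0293, 0.0779]
ee_rot: [-3.136, -0.016, 2.763]
wrist_force: [-1.0, 0.7, -2.2]
width: 0.0176
```

Run:
```python
from h import *
o=get_obs(); p=np.array(o['tool_pos']); yaw=o['ee_rot'][2]-np.pi; print(p,o['ee_rot'])
im=save('side','s9.png',(140,240,150,290),5)
x=np.array([np.cos(yaw),np.sin(yaw),0]); t=proj('side',[p+.115*x+[0,0,.009],p+.045*x+[0,0,.009]]); print(t)
u0,v0=t.min(0).astype(int)-9; u1,v1=t.max(0).astype(int)+9
c,k=mask_rect(im,(0,0,120),(180,90,255),(v0,v1,int(t[1,0])-1,u1))
q=cv2.boxPoints(cv2.minAreaRect(c)); print(q.round(1).tolist()); mid=np.array([(q[i]+q[(i+1)%4])/2 for i in range(4)])
print(plane_pts('side',mid,p,yaw).round(4).tolist())
```

```text
[0.45146728 0.02930293 0.0779313 ] [-3.13575496 -0.01635936  2.76313921]
[[255.38602135 184.22637344]
 [220.27119663 193.29341105]]
[[216.39999389648438, 176.60000610351562], [251.89999389648438, 167.8000030517578], [257.20001220703125, 188.6999969482422], [221.60000610351562, 197.60000610351562]]
[[0.0742, 0.1275], [0.1135, 0.1018], [0.0823, 0.0753], [0.0436, 0.1021]]
```

Run:
```python
from h import *
im=cv2.imread('pics/raw_s9.png'); hsv=cv2.cvtColor(im,cv2.COLOR_BGR2HSV)
for c in range(222,262,3):
    l=193.3-(c-220.3)*.258; r=[v for v in range(int(l)-8,int(l)+9) if hsv[v,c,1]<110 and hsv[v,c,2]>110]
    print(c,round(l,1),r)
```

```text
222 192.9 [184, 185, 186, 187, 188, 189, 190, 192, 193, 194, 195, 196, 197]
225 192.1 [184, 185, 186, 187, 188, 189, 191, 192, 193, 194, 195, 196]
228 191.3 [183, 184, 185, 186, 187, 190, 191, 192, 193, 194, 195, 196]
231 190.5 [182, 183, 184, 190, 191, 192, 193, 194, 195]
234 189.8 [181, 182, 189, 190, 191, 192, 193, 194]
237 189.0 [180, 188, 189, 190, 191, 192, 193]
240 188.2 [187, 188, 189, 190, 191, 192, 193]
243 187.4 [187, 188, 189, 190, 191, 192]
246 186.7 [186, 187, 188, 189, 190, 191]
249 185.9 [185, 186, 187, 188, 189, 190]
252 185.1 [184, 185, 186, 187, 188, 189, 190]
255 184.3 [184, 185, 186, 187, 188, 189]
258 183.6 []
261 182.8 []
```

The blade is level within about 1°, but it rides about 4 mm lower in the grip than nominal, so contact is expected near TCP z = 10–11 mm. I'll lower it gently while watching the force.

>>> step_arm(increments="0 0 2 0 0 0; 0 0 2 0 0 0; 0 0 1.4 0 0 0; 0 0 0 0 0 0; 0 0 0 0 0 0")

```text
time: 12.2
tool_pos: [0.4565, 0.0294, 0.0327]
ee_rot: [-3.141, -0.0, 2.763]
wrist_force: [-0.6, -0.1, -1.0]
width: 0.0178
```

>>> step_arm(increments="0 0 0.3 0 0 0; 0 0 0.3 0 0 0; 0 0 0 0 0 0; 0 0 0 0 0 0")

```text
time: 12.6
tool_pos: [0.4552, 0.0292, 0.0245]
ee_rot: [-3.14, -0.003, 2.762]
wrist_force: [-0.5, 0.4, -1.8]
width: 0.0175
```

>>> step_arm(increments="0 0 0.15 0 0 0; 0 0 0 0 0 0; 0 0 0 0 0 0")

```text
time: 12.9
tool_pos: [0.4551, 0.0291, 0.0227]
ee_rot: [-3.14, -0.004, 2.762]
wrist_force: [-0.4, -0.4, 0.3]
width: 0.0178
```

>>> step_arm(increments="0 0 0.3 0 0 0; 0 0 0.3 0 0 0; 0 0 0 0 0 0; 0 0 0 0 0 0")

```text
time: 13.3
tool_pos: [0.4549, 0.0292, 0.0166]
ee_rot: [-3.14, -0.004, 2.762]
wrist_force: [0.6, -0.2, -0.8]
width: 0.0175
```

>>> step_arm(increments="0 0 0.2 0 0 0; 0 0 0 0 0 0; 0 0 0 0 0 0")

```text
time: 13.6
tool_pos: [0.4551, 0.0292, 0.0148]
ee_rot: [-3.14, -0.004, 2.762]
wrist_force: [-0.4, -0.2, -1.6]
width: 0.0177
```

>>> step_arm(increments="0 0 0.15 0 0 0; 0 0 0 0 0 0; 0 0 0 0 0 0")

```text
time: 13.9
tool_pos: [0.455, 0.0291, 0.0133]
ee_rot: [-3.14, -0.004, 2.762]
wrist_force: [-0.3, -0.1, -1.0]
width: 0.0176
```

>>> step_arm(increments="0 0 0.15 0 0 0; 0 0 0 0 0 0; 0 0 0 0 0 0")

```text
time: 14.2
tool_pos: [0.455, 0.0292, 0.0118]
ee_rot: [-3.14, -0.004, 2.762]
wrist_force: [0.2, 0.7, -0.9]
width: 0.0176
```

>>> step_arm(increments="0 0 0.12 0 0 0; 0 0 0 0 0 0; 0 0 0 0 0 0")

```text
time: 14.5
tool_pos: [0.455, 0.0291, 0.0106]
ee_rot: [-3.14, -0.004, 2.762]
wrist_force: [-0.0, 0.1, -1.5]
width: 0.0178
```

>>> step_arm(increments="0 0 0.12 0 0 0; 0 0 0 0 0 0; 0 0 0 0 0 0")

```text
time: 14.8
tool_pos: [0.455, 0.0292, 0.0094]
ee_rot: [-3.14, -0.004, 2.762]
wrist_force: [0.5, 0.0, -0.4]
width: 0.0178
```

>>> step_arm(increments="0 0 0.1 0 0 0; 0 0 0 0 0 0; 0 0 0 0 0 0")

```text
time: 15.1
tool_pos: [0.4553, 0.0291, 0.0087]
ee_rot: [-3.14, -0.003, 2.762]
wrist_force: [-0.5, -0.8, 1.0]
width: 0.018
```

>>> step_arm(increments="0 0 0.1 0 0 0; 0 0 0 0 0 0; 0 0 0 0 0 0")

```text
time: 15.4
tool_pos: [0.4553, 0.0291, 0.0087]
ee_rot: [-3.14, -0.003, 2.762]
wrist_force: [-2.8, 0.9, 7.0]
width: 0.018
```

Run:
```python
from h import *
o=get_obs(); p=np.array(o['tool_pos']); yaw=o['ee_rot'][2]-np.pi; print(p,o['wrist_force'],o['wrist_torque'])
im=save('side','s10.png')
hsv=cv2.cvtColor(im,cv2.COLOR_RGB2HSV)
x=np.array([np.cos(yaw),np.sin(yaw),0])
for z in(.009,.005): print(proj('side',[p+.115*x+[0,0,z],p+.045*x+[0,0,z]]))
t=proj('side',[p+.115*x+[0,0,.009],p+.045*x+[0,0,.009]]); s=(t[0]-t[1])[1]/(t[0]-t[1])[0]
pts=[]
for c in range(int(t[1,0])+4,int(t[0,0])-1,2):
    l=t[1,1]+(c-t[1,0])*s; r=[v for v in range(int(l)-6,int(l)+8) if hsv[v,c,1]<110 and hsv[v,c,2]>110]
    if r: pts.append((c,np.mean(r))); 
print(plane_pts('side',np.array(pts),p,yaw)[::3].round(4).tolist())
```

```text
[0.45527677 0.02914055 0.0086925 ] [-2.7509503   0.88950585  7.01658369] [ 0.00649594  0.55704909 -0.02117751]
[[257.27026409 210.48810422]
 [224.00736456 219.61384077]]
[[257.28872839 211.97035679]
 [224.12210214 221.10116942]]
[[0.0534, 0.0197], [0.0656, 0.016], [0.0782, 0.0156], [0.0909, 0.0152], [0.1037, 0.0148]]
```

Contact: the force rose to 7 N at TCP z = 8.7 mm, and the blade reads z ≈ 15 mm along its length, which is its flat-on-mat height. Releasing.

>>> step_arm(increments="0 0 -0.07 0 0 0; 0 0 0 0 0 0")

```text
time: 15.65
tool_pos: [0.4553, 0.0292, 0.0087]
ee_rot: [-3.14, -0.003, 2.762]
wrist_force: [-3.0, 0.1, 5.8]
width: 0.0179
```

>>> step_arm(increments="0 0 0 0 0 0; 0 0 0 0 0 0; 0 0 0 0 0 0; 0 0 0 0 0 0; 0 0 0 0 0 0", claw=0.1)

```text
time: 16.15
tool_pos: [0.455, 0.0292, 0.0079]
ee_rot: [-3.14, -0.004, 2.762]
wrist_force: [0.5, 0.4, -0.5]
width: 0.0426
```

>>> step_arm(increments="0 0 -0.5 0 0 0; 0 0 -1 0 0 0; 0 0 -2 0 0 0; 0 0 -3 0 0 0; 0 0 -4 0 0 0")

```text
time: 16.65
tool_pos: [0.4542, 0.0292, 0.1135]
ee_rot: [-3.139, -0.006, 2.762]
wrist_force: [1.1, -0.7, -0.3]
width: 0.0422
```

>>> step_arm(increments="3 0 -4 0 0 0; 3 0 -4 0 0 0; 3 0 -2 0 0 0; 0 0 0 0 0 0; 0 0 0 0 0 0")

```text
time: 17.15
tool_pos: [0.3727, 0.0626, 0.2146]
ee_rot: [-3.141, -0.0, 2.762]
wrist_force: [-0.0, -0.6, -1.4]
width: 0.0425
```

Run:
```python
from h import *
im=save('side','s11.png',(90,250,140,300),5)
print(get_obs()['wrist_force'],get_obs()['qvel'].round(3))
```

```text
[-0.08613879 -0.18907423 -0.17339849] [-0.008  0.033  0.017  0.001  0.     0.002]
```

View pics/s11.png

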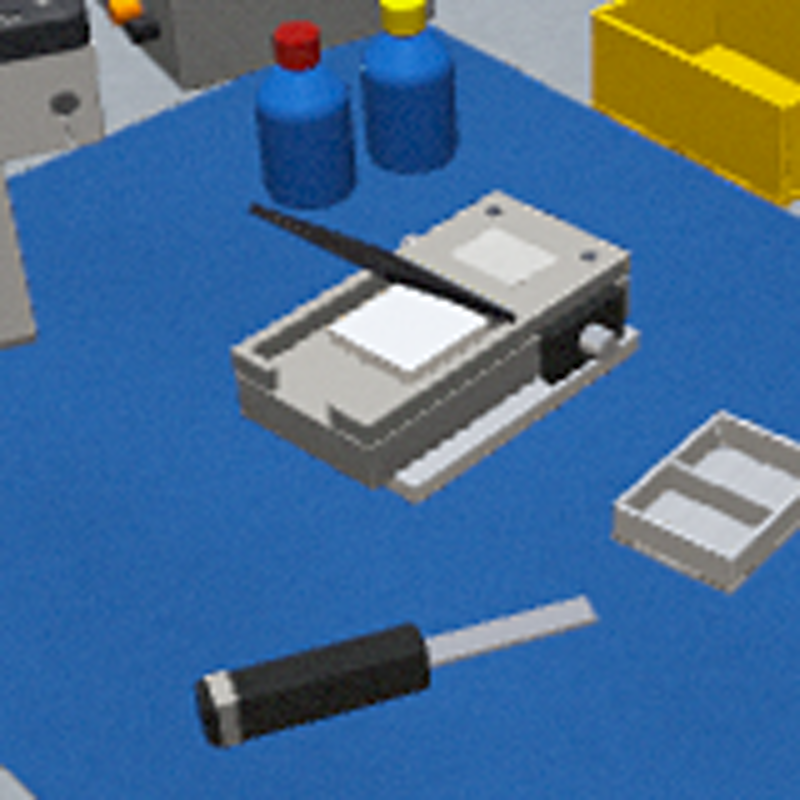

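The cover stands open (free end at (255,208)) and the pry tool lies flat on the mat from (205,710) to (592,610), clear of everything. The gripper is empty and away. Handing in.

```bash
python3 -c "from bench import *; print(close_job())"
```

```text
the job is handed in; nothing more can be done
None
```

I gripped the pry tool by its handle and slid the blade into the notch. I levered the cover up by swinging the tool about the hinge line, withdrew the blade along its own axis and laid the tool back near its original spot. The job is handed in at about 17 s.

**What the last checks showed:**
- **Cover:** It stands at about 40° by projected corners, from one camera, and was still open in the final picture.
- **Pry tool:** It lies flat on the mat, clear of the meter, cradle and tray. The blade read 15 mm high, its resting height, just before release.
- **Forces:** The highest wrist force seen was about 7 N, when the tool touched the mat. The gripper stayed clear of the meter and cradle in every picture.
- **Arm:** The gripper is empty, about 0.2 m above the bench, and touching nothing.

**What disagreed:**
- **Early lift:** I started lifting before the fingers had fully closed. The tool sat about 4 mm lower in the grip than planned, and I allowed for that when setting it down.
- **Cameras:** The side and top cameras differed by about 3 mm in y, which was within the notch's clearance.

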